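# Rolling pin out of a half-opening drawer

## Task

Pull the drawer of the low oak unit out until you feel it come up against its stop, and leave it open. The rolling pin inside is longer than the gap this leaves, so tip the end by the drawer front up over that front and ease the pin out on the slant without banging it on the unit, leaving the wooden turner in the drawer and the plates, pears, goblets and canister where they stand. Finish while still holding the pin in the gripper, level and still, over the middle of the marble pastry board and at least a hand's breadth above it.

Things in the scene. Friction and masses are not known exactly. Their poses are not given: they have to be found in the camera images.
- unit: Low oak drawer unit, fixed: 400 mm deep (x), 264 wide (y), 134 high. Origin: middle of its underside; its own -x is the front, where the drawer comes out (yaw about -90 degrees, so roughly towards world +y). The roof, a 16 mm board over the full depth and width, underside 118 mm above the island, stays put when the drawer opens.
- lip (a point): Middle of the front lower edge of the unit's roof (unit frame x -200, y 0, z 118 mm): whatever comes out of the drawer passes under and in front of this edge.
- drawer (a joint): How far the drawer is out along the unit's -x, m; 0 is shut; starts shut or just ajar. About 1.5 N of friction; stays where left; a hard stop, to be felt, halts it when between half and two thirds of its 360 mm length is out. The value is also the gap from the unit's front edge (lip) to the inner face of the drawer front.
- knob (a point): Dark wooden round knob in the middle of the drawer front, 30 mm in diameter, axis along the unit's x. This point lies on that axis, 82 mm above the island, 23 mm out from the drawer front; the thick part of the knob reaches from 14 to 33 mm out. Moves with the drawer. Pinch it from above across its sides (along the unit's y).
- drawer_floor (a point): Middle of the drawer's floor (28 mm above the island), moves with the drawer; axes as the unit's. Inside: 360 mm long (x), 220 mm wide (y); the front's inner face is 180 mm away at -x. Front 18 mm thick, its top 116 mm above the island; sides and back reach 96 mm. A divider 5 mm thick, 34 mm high runs along x at y = -50 mm: pin on its +y side, turner on its -y side.
- pin: Light beech rolling pin lying along the drawer (hidden until it is opened), 320 mm long over all: barrel 42 mm in diameter and 220 mm long, then at each end a dark handle 50 mm long and 24 mm at its thickest. Origin on its axis at mid length (its centre of mass); its own x is its axis. 0.24 to 0.39 kg.
- pin_end_a (a point): End of the pin's handle at +160 mm along the pin's x.
- pin_end_b (a point): End of the pin's handle at -160 mm along the pin's x.
- turner: Flat wooden turner, 265 mm long, 42 mm wide at the blade, 10 mm thick, lying in the narrow lane of the drawer. Origin on its underside near mid length.
- board: White marble pastry board, 360 mm (its x) by 280 mm (its y), top 20 mm above the island, fixed. Origin at the middle of its underside.
- plates: Stack of three small grey-green plates, 150 mm across, 34 mm high, standing on the rear half of the unit's roof. Origin at the middle of the underside.
- pears: Round wooden dish of pears, 200 mm across, about 110 mm high. Origin at the middle of the underside.
- goblet1: Green glass goblet, 86 mm across, 130 mm high. Origin at the middle of the foot.
- goblet2: Second green glass goblet, the same.
- canister: White ceramic canister with wooden lid, 100 mm across, 150 mm high. Origin at the middle of the underside.

How it is judged:
On the way, in this order (a step that is already met when the one before it is completed fails the run):
1. the drawer is pulled out against its stop, the pin still lying in it (value of joint drawer above 0.224 m and z of pin in the frame of drawer_floor below 0.035 m), for 0.2 s.
2. the pin is out of the drawer: in the gripper, both ends higher than they could be under the roof, touching neither unit nor drawer (height (world z) of each of pin_end_a, pin_end_b above 0.112 m and contact force between pin and the fingers above 1 N and contact force between pin and unit below 0.2 N), for 0.1 s.
At the end, for the whole second after the job is handed in: The gripper holds the pin still, within 12 degrees of level, its middle within 80 mm in plan of the board's middle, its axis over 110 mm above the island, touching neither board nor unit; the drawer is within 30 mm of its stop and the turner lies in it (horizontal distance between pin and board below 0.08 m and height (world z) of pin above 0.11 m and angle between pin's own x axis and vertical between 1.35 and 1.79 rad and contact force between pin and the fingers above 1 N and contact force between pin and unit below 0.2 N and contact force between pin and board below 0.2 N and linear speed of pin below 0.03 m/s and value of joint drawer above 0.2 m and z of turner in the frame of drawer_floor between -0.01 and 0.03 m and y of turner in the frame of drawer_floor between -0.11 and 0.1 m and x of turner in the frame of drawer_floor between -0.1 and 0.1 m); the arm keeps its last pose, push and grip.
It fails at once if the pin is banged or forced against the unit or drawer (over 25 N) (contact force between pin and unit above 25 N).
It fails at once if the plates on the unit are shifted (distance of plates from where it was at the start of the episode above 0.03 m).
It fails at once if a thing on the island is shifted (distance of any of pears, goblet1, goblet2, canister from where it was at the start of the episode above 0.03 m).
It also fails if it takes over 64 s, if anything falls off the work surface, if the arm or the gripper's body presses on something with over 40 N, if the wrist force passes 120 N, or if a joint passes its speed limit or range.

## Robot

A 6-joint arm with a two-finger parallel gripper is mounted at the origin on the work surface. World frame = base frame: x ahead of the robot, y to its left, z up, the work surface at z = 0. Lengths are in m, angles in rad, forces in N, time in s.
With the tool pointing down it reaches from about 0.375 to 0.925 m from the base axis. Payload 5.7 kg.
Tool frame: the origin (TCP) lies on the centre line of the jaws, within the pads' length; the fingertips stand 25 mm ahead of it and the grasp point (between the pads) lies 6 mm ahead of it; z points along the fingers, y is the line along which they close (so a half turn about z gives the same grasp; the last joint's range is limited). The gripper opens to 88 mm and grips with 3 to 60 N. Pads are 20 mm wide; open, the fingers measure 115 mm over their backs; the gripper's body (75 mm by 178 mm) begins 61 mm behind the grasp point.
Start: joints at [1.069, 0.359, 1.51, -0, 1.272, -0.115], TCP at [0.226, 0.556, 0.248] pointing down, gripper open.
Joint ranges: [-2.97, 2.97], [-1.01, 2.36], [0.21, 2.38], [-0.96, 4.11], [0.2, 2.71], [-2.98, 2.98]. Speed limits (rad/s): [2.39, 2.39, 3.14, 3.14, 3.14, 3.14].

## Interface

Orientations are given as [roll, pitch, yaw] about the fixed x, y, z axes, in that order (R = Rz(yaw) Ry(pitch) Rx(roll)).
In Python, from rig import robot gives the robot as it stands.
- The arm moves only by the tool apply_moves, never from a script. Its argument "rows" is one flat list of numbers, 7 for each row, row after row: the opening, from 0 (shut) to 1 (fully open), then the shift along the tool's x, y, z in cm, then the turn, a rotation vector about the tool's x, y, z in degrees. In form: [fingers, x, y, z, wx, wy, wz, fingers, x, y, z, wx, wy, wz, ...]. A call has 1 to 10 rows; each row is the pose to reach, as a shift and turn from the pose commanded when the call began, along the tool's axes at that moment; what a row does not reach only later rows make up. A row lasts 1/8 s, in which the tool goes at most 62.5 mm and 10.7 degrees, less where a joint would pass 70% of its speed; a pose out of reach is approached as far as the arm can. A call with a gripper value outside its range is refused whole. The fingers move at their own pace and stop on an object; "newtons" is the grip in N (left out, the last holds). Time passes only in rows, so rows that repeat a pose let the fingers close. It gives the time, the measured TCP pose, the force, the opening and the grip force at its end, in the units of the state.
- robot.get_obs(): the state, without advancing time (a new reading comes with each control period).
- robot.camera(name): name is "side" or "top"; returns the picture (400x640x3 uint8, red, green, blue); there is no depth.
- robot.calibration(name): a dict with "mtx" (3x3 intrinsics, pixels), "R" (3x3) and "t" (3): a world point X has camera coordinates R X + t. Camera axes: x right, y down, z forward; pixel columns grow to the right and rows downward; lengths in m; the calibration is good to about 2 mm. A picture is of the moment at which its call begins. calibration takes no time and is no camera call.
- robot.job_done(): hands the job in; it is judged then, once.
The state is a dict: "time": time; "q": joint angles; "dq": joint speeds; "tau": joint torques, N m; "position": TCP position; "orientation": TCP orientation; "force": force on the tool from outside, world axes, zero at the start; "moment": the same for the moment, N m; "grip_width": finger opening in m; "grasp_force": force on a finger pad.
Only numpy, scipy, OpenCV 4.12 (cv2) and the standard library are available. Lean on these libraries where they do the work, as an engineer would, in place of code of your own. Each camera call takes 0.05 s, during which the arm holds its last target. There are 200 camera calls.

## Working session

There is one attempt and no reset: what is moved stays moved. The work goes in short steps, Python scripts to look and compute and a tool call to move; the robot and the scene stay as the last step left them, time stands still between calls to the robot, and variables do not carry over. Pictures are saved under pics/ and viewed, at most 10 in all, crops included, and the job is handed in when it is done.

Besides the shell and the picture viewer there is one more tool, called after "Emit:" by a JSON object that holds its "method" and its "body", one argument or row to a line. apply_moves: Moves the arm, as the interface text tells. Its arguments: {"type":"object","properties":{"rows":{"type":"array"},"newtons":{"type":"number"}},"required":["rows"]}

```bash
ls; mkdir -p pics; python3 - <<'E'
from rig import robot
import cv2,numpy as np
np.set_printoptions(precision=4,suppress=True)
for n in("side","top"):
    im=robot.camera(n); cv2.imwrite(f"pics/{n}0.png",im[:,:,::-1])
    c=robot.calibration(n);print(n,c["mtx"],c["R"],c["t"],-np.array(c["R"]).T@c["t"])
print(robot.get_obs())
E
```

```text
pics
side [[445.2976   0.     320.5569]
 [  0.     445.2976 203.8575]
 [  0.       0.       1.    ]] [[-0.8706  0.492   0.0083]
 [ 0.3229  0.584  -0.7448]
 [-0.3713 -0.6457 -0.6673]] [ 0.4662 -0.0449  1.5371] [0.991  0.7893 0.9883]
top [[379.3615   0.     317.2985]
 [  0.     379.3615 196.3716]
 [  0.       0.       1.    ]] [[ 0.018  -0.9995  0.0248]
 [-0.9894 -0.0214 -0.1434]
 [ 0.1438 -0.0219 -0.9894]] [-0.0808  0.5345  1.2148] [ 0.3556 -0.0427  1.2805]
{'time': 0.1, 'q': array([ 1.0689,  0.3594,  1.5113, -0.    ,  1.2725, -0.1151]), 'dq': array([-0.0001, -0.0012, -0.0029,  0.0016, -0.0006,  0.0002]), 'tau': array([ -0.0006, -51.6354, -27.1405,   0.0676,   0.0276,  -0.    ]), 'position': array([0.2261, 0.5552, 0.2469]), 'orientation': array([-3.14  , -0.0002,  2.7548]), 'force': array([-0.6336,  0.3301, -0.85  ]), 'moment': array([-0.0079, -0.0108,  0.0286]), 'grasp_force': 0.0, 'grip_width': 0.08828351173742256}
```

View pics/side0.png

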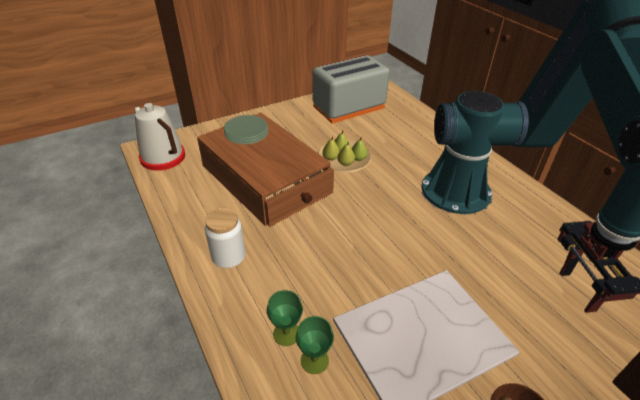

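View pics/top0.png

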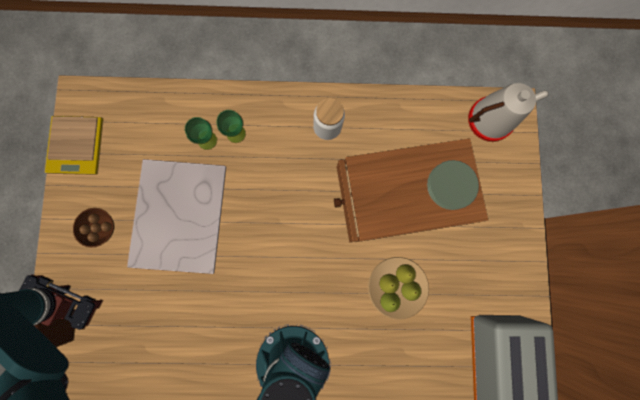

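Side: knob at about (306,197), unit roof with plates at (246,129). Top: knob (338,202), roof corners about (345,160)–(487,220), board about (178,217), goblets (198,130) and (230,123), canister (328,118), pears (400,288).

```bash
cat >h.py <<'E'
from rig import robot
import cv2,numpy as np
np.set_printoptions(precision=4,suppress=True)
C={n:{k:np.array(v) for k,v in robot.calibration(n).items()} for n in("side","top")}
def ray(n,p):
    c=C[n];d=c["R"].T@np.linalg.solve(c["mtx"],[p[0],p[1],1.]);return -c["R"].T@c["t"],d/np.linalg.norm(d)
def plane(n,p,z):
    o,d=ray(n,p);return o+d*(z-o[2])/d[2]
def tri(a,b):
    P=[C[n]["mtx"]@np.c_[C[n]["R"],C[n]["t"]] for n in("side","top")]
    X=cv2.triangulatePoints(P[0],P[1],np.array(a,float),np.array(b,float)).ravel();return X[:3]/X[3]
def proj(n,X):
    c=C[n];v=c["mtx"]@(c["R"]@np.asarray(X,float)+c["t"]);return v[:2]/v[2]
E
python3 - <<'E'
from h import *
s=cv2.imread("pics/side0.png");t=cv2.imread("pics/top0.png")
def blob(im,m,roi):
    x0,y0,x1,y1=roi;k=np.zeros(m.shape,np.uint8);k[y0:y1,x0:x1]=m[y0:y1,x0:x1]
    cs=cv2.findContours(k,0,2)[0];c=max(cs,key=cv2.contourArea);M=cv2.moments(c);return np.array([M["m10"],M["m01"]])/M["m00"],c
# knob: dark
for n,im,roi in(("s",s,(290,185,325,212)),("t",t,(328,192,346,212))):
    g=im.max(2); x0,y0,x1,y1=roi; m=(g<75).astype(np.uint8)
    p,c=blob(im,m,roi);print(n,p,cv2.boundingRect(c),cv2.contourArea(c))
    if n=="s":ks=p
    else:kt=p
print("knob",tri(ks,kt))
# board
for n,im,roi in(("side",s,(330,260,530,400)),("top",t,(120,150,235,280))):
    hsv=cv2.cvtColor(im,cv2.COLOR_BGR2HSV);m=((hsv[...,1]<50)&(hsv[...,2]>110)).astype(np.uint8)
    p,c=blob(im,m,roi);q=cv2.approxPolyDP(c,12,True)[:,0];print(n,p,q.tolist());
    if n=="top":
        r=cv2.minAreaRect(c);print(r);b=cv2.boxPoints(r);W=np.array([plane(n,x,.02)for x in b]);print(W,W.mean(0),np.linalg.norm(W-np.roll(W,1,0),axis=1))
big=np.hstack([cv2.resize(t[135:245,325:495],None,fx=2.9,fy=2.9,interpolation=2),cv2.resize(s[150:225,250:340],(300,319))])
cv2.imwrite("pics/c0.png",big);print(big.shape)
E
```

```text
s [305.732  198.0784] (301, 193, 11, 10) 51.0
t [338.5614 201.8246] (335, 199, 9, 8) 38.0
knob [ 0.5129 -0.1368  0.0792]
side [423.8587 339.4933] [[518, 350], [447, 271], [334, 318], [382, 399], [432, 399]]
top [176.9687 216.6037] [[143, 160], [128, 266], [212, 273], [225, 167]]
((176.26150512695312, 216.30413818359375), (86.13102722167969, 110.6659164428711), 6.428747653961182)
[[0.2967 0.5394 0.02  ]
 [0.6617 0.5306 0.02  ]
 [0.6352 0.2421 0.02  ]
 [0.2707 0.2628 0.02  ]] [0.4661 0.3937 0.02  ] [0.2778 0.3651 0.2897 0.3651]
(319, 793, 3)
```

View pics/c0.png

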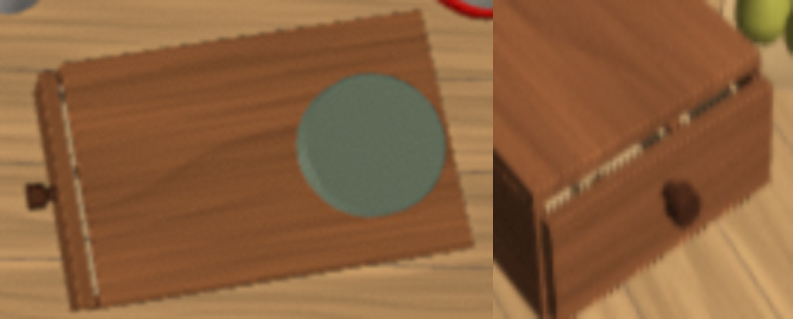

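The crop shows the drawer just ajar; roof corners in the full picture are about (346.4,157.4), (469.8,138.4), (487.8,218.8), (358.8,240.9).

```bash
python3 - <<'E'
from h import *
W=np.array([plane("top",p,.134) for p in((346.4,157.4),(469.8,138.4),(487.8,218.8),(358.8,240.9))])
print(W,W.mean(0),np.linalg.norm(W-np.roll(W,-1,0),axis=1))
for i,j in((1,0),(2,3),):
    d=W[j]-W[i];print("out dir",np.degrees(np.arctan2(d[1],d[0])))
d=W[0]-W[3];print("front edge dir",np.degrees(np.arctan2(d[1],d[0])))
d=(W[0]+W[3]-W[1]-W[2])[:2];d/=np.linalg.norm(d);lip=(W[0]+W[3])[:2]/2
k=np.array([.5129,-.1368]);print("d",d,"lip",lip,"knob rel along/lat",(k-lip)@d,np.cross(d,k-lip))
# roof front corners triangulated: side px from crop
sx=lambda x,y:(250+(x-493)*90/300,150+y*75/319)
for a,b in((sx(541,192),(346.4,157.4)),(sx(759,68),(358.8,240.9))):print(a,tri(a,b))
for n,p,z in(("pears",(399.5,288),.0),("can",(328,118),.07),("g1",(205,140),0),("g2",(233,131),0)):print(n,plane("top",p,z))
E
```

```text
[[ 0.6466 -0.1563  0.134 ]
 [ 0.7175 -0.5461  0.134 ]
 [ 0.4642 -0.5916  0.134 ]
 [ 0.3895 -0.1955  0.134 ]] [ 0.5544 -0.3724  0.134 ] [0.3963 0.2574 0.4031 0.26  ]
out dir 100.3213277587219
out dir 100.67782446660894
front edge dir 8.677300264224392
d [-0.1823  0.9833] lip [ 0.518  -0.1759] knob rel along/lat 0.03938371290869238 -0.0020968404773106823
(264.4, 195.141065830721) [ 0.6429 -0.1539  0.1332]
(329.8, 165.98746081504703) [ 0.3902 -0.1978  0.1183]
pears [ 0.2409 -0.349   0.    ]
can [ 0.7958 -0.1003  0.07  ]
g1 [0.7304 0.3212 0.    ]
g2 [0.7652 0.2264 0.    ]<stdin>:8: DeprecationWarning: Arrays of 2-dimensional vectors are deprecated. Use arrays of 3-dimensional vectors instead. (deprecated in NumPy 2.0)
```

```bash
cat >>h.py <<'E'
from scipy.spatial.transform import Rotation as Ro
def D(rel): # unit heading: world dir of drawer opening
    return np.array([np.cos(rel),np.sin(rel),0])
def now():
    o=robot.get_obs();return np.array(o["position"]),Ro.from_euler("xyz",o["orientation"]),o
def tgt(yaw,tilt=0):
    """tool down, tool x at yaw deg; tilt>0 lifts tool x (front end up)"""
    R=Ro.from_euler("xyz",[180,0,yaw],degrees=True)
    return R*Ro.from_rotvec([0,tilt,0],degrees=True)
def delta(p,R,p0=None,R0=None):
    if p0 is None:p0,R0,_=now()
    print("cm",R0.inv().apply(np.array(p)-p0)*100,"deg",np.degrees((R0.inv()*R).as_rotvec()))
E
python3 - <<'E'
from h import *
print(tgt(100,20).apply([1,0,0]))
delta([.512,-.136,.19],tgt(100))
E
```

```text
[-0.1632  0.9254  0.342 ]
cm [-52.5524 -53.2159   5.7675] deg [-0.0907  0.038  57.8388]
```

Emit:
{"method": "apply_moves", "body": {
  "rows": [1,-52.6,-53.2,5.8,0,0,57.8,1,-52.6,-53.2,5.8,0,0,57.8,1,-52.6,-53.2,5.8,0,0,57.8,1,-52.6,-53.2,5.8,0,0,57.8,1,-52.6,-53.2,5.8,0,0,57.8,1,-52.6,-53.2,5.8,0,0,57.8,1,-52.6,-53.2,5.8,0,0,57.8,1,-52.6,-53.2,5.8,0,0,57.8,1,-52.6,-53.2,5.8,0,0,57.8,1,-52.6,-53.2,5.8,0,0,57.8]
}}

```text
time: 1.35
position: [0.4652, -0.022, 0.1991]
orientation: [3.142, -0.0, 1.746]
force: [0.6, 0.7, -0.6]
grip_width: 0.0878
grasp_force: 0.0
```

Emit:
{"method": "apply_moves", "body": {
  "rows": [1,0,0,0,0,0,0,1,0,0,0,0,0,0]
}}

```text
time: 1.6
position: [0.4641, -0.0197, 0.1989]
orientation: [-3.14, -0.001, 1.745]
force: [-0.4, 0.2, 0.3]
grip_width: 0.0881
grasp_force: 0.0
```

```bash
python3 - <<'E'
from h import *
delta([.512,-.136,.19],tgt(100));print(now()[2])
E
```

```text
cm [-12.2823   2.7065   0.8771] deg [-0.0889 -0.0574 -0.0338]
{'time': 1.6, 'q': array([-0.1916,  0.2215,  1.8525,  0.0004,  1.0694, -0.3658]), 'dq': array([ 0.0337, -0.0127,  0.011 , -0.0009, -0.0001, -0.0014]), 'tau': array([ -1.3898, -37.8452, -23.7832,  -0.0501,  -0.0829,  -0.0231]), 'position': array([ 0.4641, -0.0197,  0.1989]), 'orientation': array([-3.14  , -0.001 ,  1.7447]), 'force': array([-0.3949,  0.1686,  0.324 ]), 'moment': array([-0.0156,  0.0466,  0.0191]), 'grasp_force': 0.0, 'grip_width': 0.08806366461715673}
```

Emit:
{"method": "apply_moves", "body": {
  "rows": [1,-12.3,2.7,1,0,0,0,1,-12.3,2.7,1,0,0,0,1,-12.3,2.7,1,0,0,0,1,-12.3,2.7,1,0,0,0,1,-12.3,2.7,4,0,0,0,1,-12.3,2.7,7,0,0,0,1,-12.3,2.7,9,0,0,0,1,-12.3,2.7,10.6,0,0,0,1,-12.3,2.7,10.6,0,0,0,1,-12.3,2.7,10.6,0,0,0]
}}

```text
time: 2.85
position: [0.5133, -0.136, 0.094]
orientation: [3.141, 0.0, 1.747]
force: [-0.0, -0.3, 0.0]
grip_width: 0.0879
grasp_force: 0.0
```

```bash
python3 - <<'E'
from h import *
p,R,o=now();print(p,o["force"]);delta([.512,-.136,.088],tgt(100))
s=robot.camera("side")[:,:,::-1];t=robot.camera("top")[:,:,::-1]
cv2.imwrite("pics/k.png",np.hstack([cv2.resize(s[130:230,240:350],(440,400)),cv2.resize(t[150:250,300:390],(360,400))]))
E
```

```text
[ 0.5133 -0.136   0.094 ] [-0.0481 -0.284   0.0268]
cm [ 0.0229 -0.128   0.6017] deg [0.0382 0.0257 0.0779]
```

View pics/k.png

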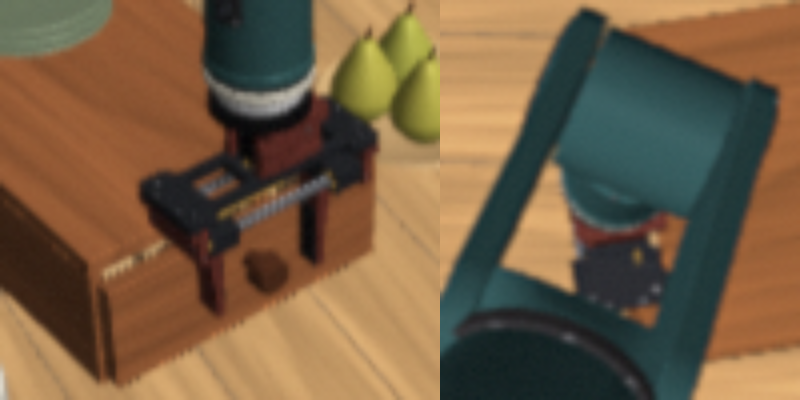

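The knob sits between the fingers (crop (267,270)), roughly centred. Close.

Emit:
{"method": "apply_moves", "body": {
  "rows": [1,0,0,0.4,0,0,0,0,0,0,0.4,0,0,0,0,0,0,0.4,0,0,0,0,0,0,0.4,0,0,0,0,0,0,0.4,0,0,0,0,0,0,0.4,0,0,0],
  "newtons": 30
}}

```text
time: 3.7
position: [0.5129, -0.1364, 0.0894]
orientation: [-3.142, 0.0, 1.746]
force: [0.6, 0.4, -0.6]
grip_width: 0.0416
grasp_force: 0.0
```

Emit:
{"method": "apply_moves", "body": {
  "rows": [0,0,0,0,0,0,0,0,0,0,0,0,0,0,0,0,0,0,0,0,0]
}}

```text
time: 4.08
position: [0.5119, -0.1364, 0.0893]
orientation: [-3.14, -0.0, 1.746]
force: [-5.2, -0.8, 3.2]
grip_width: 0.0289
grasp_force: 30.0
```

Emit:
{"method": "apply_moves", "body": {
  "rows": [0,1,0,0,0,0,0,0,3,0,0,0,0,0,0,5,0,0,0,0,0,0,7,0,0,0,0,0,0,9,0,0,0,0,0,0,11,0,0,0,0,0,0,13,0,0,0,0,0,0,15,0,0,0,0,0,0,16.5,0,0,0,0,0,0,16.5,0,0,0,0,0]
}}

```text
time: 5.32
position: [0.4827, 0.0275, 0.0892]
orientation: [-3.139, -0.001, 1.747]
force: [-5.3, -0.2, 5.6]
grip_width: 0.029
grasp_force: 30.0
```

Emit:
{"method": "apply_moves", "body": {
  "rows": [0,0.7,0,0,0,0,0,0,1.4,0,0,0,0,0,0,2.1,0,0,0,0,0,0,2.8,0,0,0,0,0,0,3.5,0,0,0,0,0,0,4,0,0,0,0,0]
}}

```text
time: 6.08
position: [0.476, 0.0656, 0.0892]
orientation: [-3.139, -0.0, 1.746]
force: [-4.7, -2.5, 5.2]
grip_width: 0.0294
grasp_force: 30.0
```

Emit:
{"method": "apply_moves", "body": {
  "rows": [0,0.6,0,0,0,0,0,0,1.2,0,0,0,0,0,0,1.6,0,0,0,0,0]
}}

```text
time: 6.45
position: [0.4732, 0.0813, 0.0893]
orientation: [-3.139, -0.0, 1.746]
force: [-4.9, -2.5, 4.5]
grip_width: 0.0292
grasp_force: 30.0
```

Emit:
{"method": "apply_moves", "body": {
  "rows": [0,0.5,0,0,0,0,0,0,1.0,0,0,0,0,0]
}}

```text
time: 6.7
position: [0.4722, 0.0868, 0.0893]
orientation: [-3.139, 0.008, 1.751]
force: [-1.5, -40.9, 3.2]
grip_width: 0.0289
grasp_force: 30.0
```

The stop is felt (41 N). Ease off, hold, release and rise.

Emit:
{"method": "apply_moves", "body": {
  "rows": [0,-0.3,0,0,0,0,0,0,-0.4,0,0,0,0,0,0,-0.4,0,0,0,0,0]
}}

```text
time: 7.08
position: [0.4722, 0.0865, 0.0893]
orientation: [-3.139, 0.001, 1.746]
force: [-5.6, -4.8, 5.3]
grip_width: 0.0291
grasp_force: 30.0
```

Emit:
{"method": "apply_moves", "body": {
  "rows": [1,0,0,0,0,0,0,1,0,0,0,0,0,0,1,0,0,0,0,0,0,1,0,0,0,0,0,0,1,0,0,-4,0,0,0,1,0,0,-9,0,0,0,1,0,0,-15,0,0,0,1,10,0,-20,0,0,0,1,18,0,-20,0,0,0,1,18,0,-20,0,0,0]
}}

```text
time: 8.32
position: [0.442, 0.265, 0.2902]
orientation: [3.14, -0.0, 1.745]
force: [1.7, -0.3, 0.2]
grip_width: 0.0877
grasp_force: 0.0
```

```bash
python3 - <<'E'
from h import *
print(now()[0])
for n in("side","top"):
    im=robot.camera(n); cv2.imwrite(f"pics/{n}1.png",im[:,:,::-1])
s=cv2.imread("pics/side1.png");t=cv2.imread("pics/top1.png")
cv2.imwrite("pics/d1.png",np.hstack([cv2.resize(s[130:280,220:355],(450,500)),cv2.resize(t[130:270,250:375-27],(350,500))]))
E
```

```text
[0.442  0.265  0.2902]
```

View pics/d1.png

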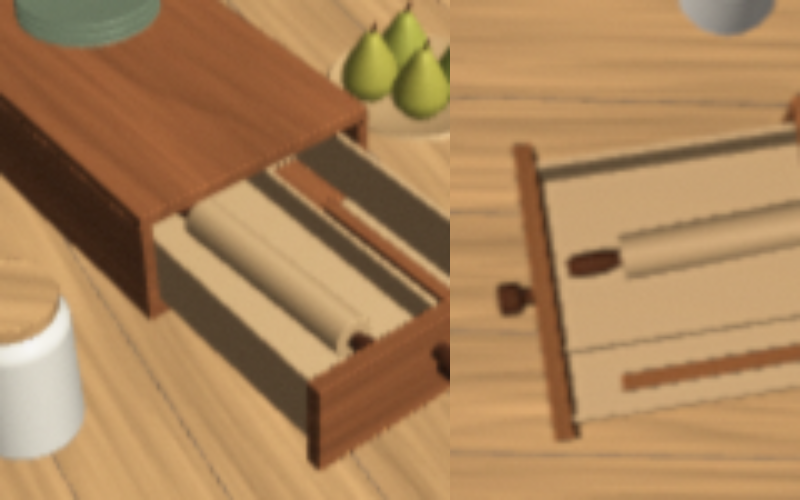

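Top crop: pin's handle tip at full-picture (283,204.2), barrel front face (298,202), barrel at roof edge (347.4,193.8); the turner lies across the divider. Side: barrel front face about (325,230).

```bash
python3 - <<'E'
from h import *
z=.049
T=plane("top",(283,204.2),z-.002);B=plane("top",(298.2,202),z);E=plane("top",(347.4,193.8),z)
print(T,B,E,np.linalg.norm(T-B))
for a in(T-E,B-E,T-B):print(np.degrees(np.arctan2(a[1],a[0])))
print("tri barrel face",tri((325,229.9),(298.2,202)))
print("proj barrel pts side",proj("side",B),proj("side",E))
# dark handle mask both views
for n,roi in(("side",(310,215,345,240)),("top",(277,195,304,212))):
    im=cv2.imread(f"pics/{n}1.png");m=(im.max(2)<105);x0,y0,x1,y1=roi
    k=np.zeros(m.shape,np.uint8);k[y0:y1,x0:x1]=m[y0:y1,x0:x1]
    nn,l,st,ce=cv2.connectedComponentsWithStats(k);
    for i in range(1,nn):
        if st[i,4]>10:print(n,st[i],ce[i])
d=np.array([-.1736,.9848]);lip=np.array([.518,-.176]);lat=np.array([.9848,.1736])
for X in(T,B,E):print("along",(X[:2]-lip)@d,"lat",(X[:2]-lip)@lat)
im=cv2.imread("pics/top1.png")
g=cv2.cvtColor(im,6)
for x in(305,325,345):print(x,g[180:218,x])
E
```

```text
[0.5066 0.0417 0.047 ] [ 0.5147 -0.0078  0.049 ] [ 0.5453 -0.1689  0.049 ] 0.05019973708816944
100.41171955124825
100.77268513263745
99.2319527952453
tri barrel face [ 0.5151 -0.0086  0.0528]
proj barrel pts side [325.5076 230.956 ] [291.7585 202.6197]
side [333 215  12  10  55] [339.9091 218.2727]
side [310 225  10   9  16] [314.125 229.   ]
side [325 230   7   6  25] [327.32 232.24]
top [277 195   3  17  21] [277.8095 203.381 ]
top [283 200  14   7  75] [289.9067 203.04  ]
along 0.21634334868580907 lat 0.026589731706674672
along 0.16618874643186615 lat 0.025919683921214496
along 0.0022761520914257065 lat 0.028137884516379295
305 [169 168 168 169 170 170 169 170 170 169 169 171 171 162 130 123 138 152
 163 171 176 171 167 158 148 132 123 144 169 173 170 171 169 172 171 171
 171 172]
325 [170 168 170 169 168 169 170 170 171 161 126 117 134 149 159 167 174 175
 170 161 152 137 123 141 168 172 170 171 169 171 171 170 171 171 172 171
 171 172]
345 [169 168 169 169 172 160 126 112 128 144 155 164 171 177 175 165 152 141
 130 142 166 171 170 171 170 170 170 171 171 171 170 171 170 171 171 170
 172 167]
```

```bash
cat >>h.py <<'E'
Y=100.5;dd=np.array([np.cos(np.radians(Y)),np.sin(np.radians(Y)),0])
G=np.array([.5066,.0417,0])-.144*dd+[0,0,.054]
def tcp(g,R,off=.006):return g-off*R.apply([0,0,1])
E
python3 - <<'E'
from h import *
R=tgt(Y,-12);print(G,tcp(G,R))
delta(tcp(G,R,.126),R)
E
```

```text
[ 0.5328 -0.0999  0.054 ] [ 0.5326 -0.0987  0.0599]
cm [-35.3321   2.3129  11.2224] deg [  0.1551 -12.19    -0.1613]
```

Emit:
{"method": "apply_moves", "body": {
  "rows": [1,-35.3,2.3,11.2,0,-12,0,1,-35.3,2.3,11.2,0,-12,0,1,-35.3,2.3,11.2,0,-12,0,1,-35.3,2.3,11.2,0,-12,0,1,-35.3,2.3,11.2,0,-12,0,1,-35.3,2.3,11.2,0,-12,0,1,-35.3,2.3,11.2,0,-12,0,1,-35.3,2.3,11.2,0,-12,0,1,-35.3,2.3,11.2,0,-12,0]
}}

```text
time: 9.55
position: [0.5262, -0.0791, 0.1775]
orientation: [3.141, 0.209, 1.747]
force: [0.2, 0.4, -0.7]
grip_width: 0.088
grasp_force: 0.0
```

```bash
python3 - <<'E'
from h import *
p,_,o=now();print(p,o["q"])
R=tgt(Y,-12);delta(tcp(G,R),R)
E
```

```text
[ 0.5262 -0.0791  0.1775] [-0.1468  0.3244  1.7879 -0.2403  0.9752 -0.1935]
cm [ 0.4557  0.2845 11.9331] deg [-0.0642 -0.004  -0.3782]
```

Emit:
{"method": "apply_moves", "body": {
  "rows": [1,0.4,0.3,3,0,0,-0.4,1,0.4,0.3,6,0,0,-0.4,1,0.4,0.3,8.5,0,0,-0.4,1,0.4,0.3,10.5,0,0,-0.4,1,0.4,0.3,11.5,0,0,-0.4,1,0.4,0.3,11.9,0,0,-0.4,1,0.4,0.3,11.9,0,0,-0.4,1,0.4,0.3,11.9,0,0,-0.4]
}}

```text
time: 10.55
position: [0.5334, -0.1001, 0.0606]
orientation: [-3.141, 0.21, 1.753]
force: [0.1, 0.4, -0.4]
grip_width: 0.0875
grasp_force: 0.0
```

Emit:
{"method": "apply_moves", "body": {
  "rows": [0,0,0,0,0,0,0,0,0,0,0,0,0,0,0,0,0,0,0,0,0,0,0,0,0,0,0,0,0,0,0,0,0,0,0,0,0,0,0,0,0,0],
  "newtons": 20
}}

```text
time: 11.3
position: [0.5332, -0.1003, 0.06]
orientation: [-3.14, 0.21, 1.753]
force: [0.4, 0.0, 1.1]
grip_width: 0.0417
grasp_force: 19.8
```

```bash
python3 - <<'E'
from h import *
p0,R0,_=now()
d=R0.apply([1,0,0]);d[2]=0;d/=np.linalg.norm(d)
lip=np.array([.518,-.176,0])
g=p0+.006*R0.apply([0,0,1]);print("grasp along",(g-lip)@d)
rear=np.array([.5066,.0417,.049])-.32*dd
lat=np.cross(d,[0,0,1])
def T(th,s=0,up=0):
    Q=Ro.from_rotvec(lat*th,degrees=True)
    tr=np.array([0,0,-.005*th/20+up])+s*(d*np.cos(np.radians(th))+[0,0,np.sin(np.radians(th))])
    p=rear+Q.apply(p0-rear)+tr;return p,Q*R0
for th,s,up in((4,0,0),(8,0,0),(12,0,0),(16,0,0),(20,0,0),(20,.05,0),(20,.1,0),(20,.15,0),(20,.15,.1)):
    p,R=T(th,s,up);print(th,s,p);delta(p,R,p0,R0)
E
```

```text
grasp along 0.07048703981442378
4 0 [ 0.5334 -0.1014  0.0712]
cm [-0.3501 -0.0012 -1.0727] deg [-0.      4.     -0.0046]
8 0 [ 0.5338 -0.1034  0.0823]
cm [-0.7809 -0.0024 -2.1167] deg [-0.      8.     -0.0092]
12 0 [ 0.5343 -0.1063  0.0932]
cm [-1.2903 -0.0036 -3.1265] deg [ 0.     12.     -0.0138]
16 0 [ 0.535  -0.1099  0.1039]
cm [-1.8757 -0.0047 -4.0965] deg [ 0.     16.     -0.0184]
20 0 [ 0.5358 -0.1144  0.1143]
cm [-2.5341 -0.0058 -5.0217] deg [ 0.    20.    -0.023]
20 0.05 [ 0.5273 -0.0681  0.1315]
cm [ 1.7057 -0.0088 -7.672 ] deg [ 0.    20.    -0.023]
20 0.1 [ 0.5187 -0.0219  0.1486]
cm [  5.9455  -0.0119 -10.3223] deg [ 0.    20.    -0.023]
20 0.15 [0.5102 0.0243 0.1657]
cm [ 10.1853  -0.0149 -12.9726] deg [ 0.    20.    -0.023]
20 0.15 [0.5102 0.0243 0.2657]
cm [  8.1045  -0.0262 -22.7537] deg [ 0.    20.    -0.023]
```

Emit:
{"method": "apply_moves", "body": {
  "rows": [0,0,0,0,0,0,0,0,0,0,0,0,0,0],
  "newtons": 50
}}

```text
time: 11.55
position: [0.5332, -0.1003, 0.06]
orientation: [-3.14, 0.21, 1.753]
force: [0.5, -0.5, -1.2]
grip_width: 0.0413
grasp_force: 49.7
```

Emit:
{"method": "apply_moves", "body": {
  "rows": [0,-0.2,0,-0.55,0,2,0,0,-0.35,0,-1.1,0,4,0,0,-0.55,0,-1.6,0,6,0,0,-0.8,0,-2.1,0,8,0,0,-1.05,0,-2.6,0,10,0,0,-1.3,0,-3.1,0,12,0,0,-1.3,0,-3.1,0,12,0]
}}

```text
time: 12.42
position: [0.5338, -0.1069, 0.0927]
orientation: [-3.139, -0.0, 1.752]
force: [-0.5, -0.5, -4.0]
grip_width: 0.0411
grasp_force: 49.7
```

```bash
python3 - <<'E'
from h import *
print(now()[2])
s=robot.camera("side")[:,:,::-1];t=robot.camera("top")[:,:,::-1]
cv2.imwrite("pics/t1.png",np.hstack([cv2.resize(s[110:260,230:350],(480,600)),cv2.resize(t[130:270,270:340],(300,600))]))
E
```

```text
{'time': 12.425, 'q': array([-0.3239,  0.4706,  1.7884, -0.0013,  0.8844, -0.5039]), 'dq': array([ 0.0139,  0.0032,  0.0146, -0.0146, -0.0134,  0.021 ]), 'tau': array([ -0.3527, -52.4269, -19.8402,   0.2003,   0.2366,  -0.2835]), 'position': array([ 0.5338, -0.1069,  0.0927]), 'orientation': array([-3.1395, -0.0001,  1.7516]), 'force': array([-0.4594, -0.5427, -4.0432]), 'moment': array([-0.01  ,  0.048 ,  0.0075]), 'grasp_force': 49.70506489276886, 'grip_width': 0.04114350350186527}
```

View pics/t1.png

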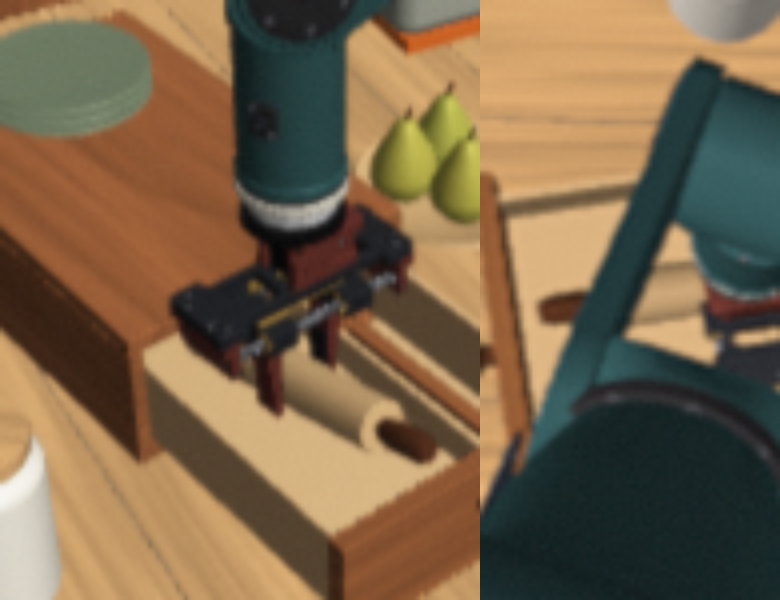

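Side: the pin's handle tip at about (337.5,221), tilted with the gripper; top: tip at (284,202.3). Force shows just its weight.

```bash
python3 - <<'E'
from h import *
print("tip",tri((337.5,221.2),(284,202.3)))
E
```

```text
tip [0.5027 0.0346 0.1196]
```

Emit:
{"method": "apply_moves", "body": {
  "rows": [0,-0.2,0,-0.5,0,2,0,0,-0.4,0,-1.1,0,4,0,0,-0.6,0,-1.6,0,6,0,0,-0.8,0,-2.1,0,8,0,0,-0.8,0,-2.1,0,8,0,0,0.2,0,-2.5,0,8,0,0,1.1,0,-2.8,0,8,0,0,2.0,0,-3.1,0,8,0,0,2.9,0,-3.5,0,8,0,0,2.9,0,-3.5,0,8,0]
}}

```text
time: 13.78
position: [0.5288, -0.077, 0.1284]
orientation: [-3.14, -0.139, 1.754]
force: [-0.1, 0.2, -4.5]
grip_width: 0.0415
grasp_force: 49.7
```

Emit:
{"method": "apply_moves", "body": {
  "rows": [0,1.5,0,-0.3,0,0,0,0,3,0,-0.6,0,0,0,0,4.5,0,-0.95,0,0,0,0,6,0,-1.3,0,0,0,0,7.5,0,-1.6,0,0,0,0,9,0,-1.9,0,0,0,0,10.5,0,-2.2,0,0,0,0,11.5,0,-2.5,0,0,0,0,11.5,0,-2.5,0,0,0]
}}

```text
time: 14.9
position: [0.509, 0.0314, 0.1691]
orientation: [-3.141, -0.139, 1.754]
force: [-0.3, -0.1, -2.9]
grip_width: 0.0413
grasp_force: 49.7
```

```bash
python3 - <<'E'
from h import *
print(now()[2])
s=robot.camera("side")[:,:,::-1]
cv2.imwrite("pics/t2.png",cv2.resize(s[80:280,200:400],(600,600)))
E
```

```text
{'time': 14.9, 'q': array([-0.1665,  0.3369,  1.7806,  0.1483,  1.0775, -0.4233]), 'dq': array([-0.019 ,  0.0114, -0.0002, -0.0102, -0.0082, -0.0103]), 'tau': array([  0.6049, -47.0878, -22.8655,   0.9807,   0.5744,   0.1106]), 'position': array([0.509 , 0.0314, 0.1691]), 'orientation': array([-3.1407, -0.1393,  1.7538]), 'force': array([-0.2585, -0.0937, -2.9199]), 'moment': array([-0.1167,  0.024 , -0.043 ]), 'grasp_force': 49.70693528652191, 'grip_width': 0.041268162167482476}
```

View pics/t2.png

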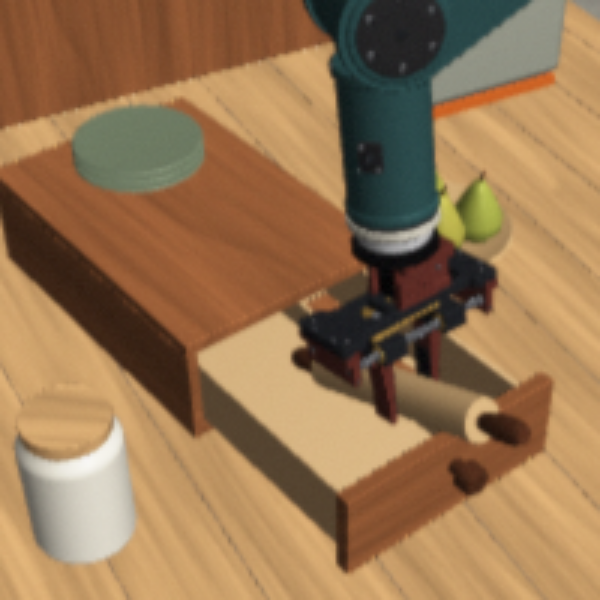

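The rear handle end at crop (305,357) is clear in front of the roof edge; the front end hangs over the drawer front. Lift straight up.

Emit:
{"method": "apply_moves", "body": {
  "rows": [0,0.2,0,-1.5,0,0,0,0,0.4,0,-3,0,0,0,0,0.7,0,-5,0,0,0,0,1,0,-7,0,0,0,0,1.3,0,-9,0,0,0,0,1.5,0,-11,0,0,0,0,1.7,0,-12,0,0,0,0,1.7,0,-12,0,0,0]
}}

```text
time: 15.95
position: [0.5097, 0.0307, 0.2909]
orientation: [3.141, -0.139, 1.753]
force: [-1.3, 0.4, -2.3]
grip_width: 0.0416
grasp_force: 49.7
```

```bash
python3 - <<'E'
from h import *
# pin centre ~ 18 mm behind the grasp; aim tcp so that centre is over board
delta([.466-.003,.394+.018,.25],tgt(Y,-12))
E
```

```text
cm [37.4069  2.3028  9.3623] deg [  0.025  -19.9546  -0.0848]
```

Emit:
{"method": "apply_moves", "body": {
  "rows": [0,2,0.1,0.2,0,-2,0,0,6,0.4,1,0,-4,0,0,10.5,0.6,2,0,-6,0,0,15,0.9,3.3,0,-8,0,0,20,1.2,4.6,0,-11,0,0,25,1.5,6,0,-14,0,0,30,1.8,7.4,0,-16,0,0,34,2.1,8.5,0,-18,0,0,36.5,2.3,9.2,0,-19.5,0,0,37.4,2.3,9.4,0,-20,0]
}}

```text
time: 17.2
position: [0.4613, 0.4136, 0.2471]
orientation: [-3.138, 0.21, 1.756]
force: [-1.0, 0.1, -3.1]
grip_width: 0.0415
grasp_force: 49.7
```

Emit:
{"method": "apply_moves", "body": {
  "rows": [0,0,0,0,0,0,0,0,0,0,0,0,0,0,0,0,0,0,0,0,0,0,0,0,0,0,0,0]
}}

```text
time: 17.7
position: [0.4626, 0.4114, 0.2492]
orientation: [-3.14, 0.209, 1.752]
force: [-0.3, -0.3, -3.9]
grip_width: 0.0415
grasp_force: 49.7
```

```bash
python3 - <<'E'
from h import *
p,R,o=now();print(p,o["dq"],o["force"]);delta([.463,.412,.25],tgt(Y,-12))
for n in("side","top"):
    im=robot.camera(n); cv2.imwrite(f"pics/{n}2.png",im[:,:,::-1])
s=cv2.imread("pics/side2.png");t=cv2.imread("pics/top2.png")
cv2.imwrite("pics/e.png",np.vstack([np.hstack([s[:,130:530],t[:,100:500]])]))
E
```

```text
[0.4626 0.4114 0.2492] [ 0.0049  0.0031 -0.0041  0.0001  0.0006  0.0021] [-0.2592 -0.281  -3.9056]
cm [ 0.0353  0.0504 -0.0904] deg [-0.096  -0.0067 -0.1172]
```

View pics/e.png

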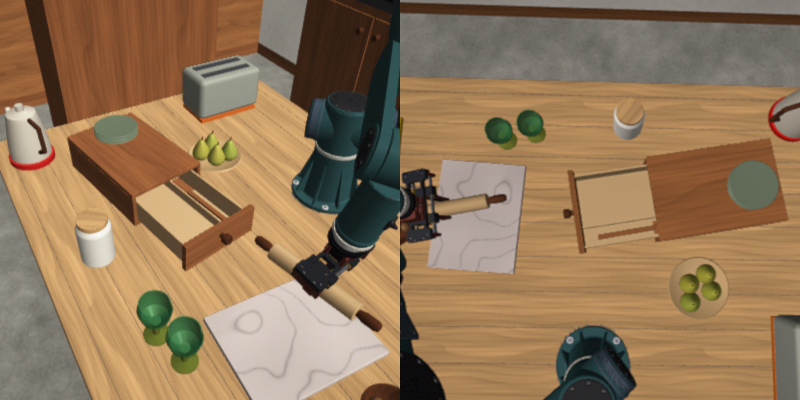

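Side: pin ends at (387,240) and (509,327) full; top: rear end at (205,197), the turner still in the drawer, everything else in place. Check level via rear end height.

```bash
python3 - <<'E'
from h import *
a=tri((386.5,240),(206,197.5));print("rear",a)
# front end: along known heading from rear, at height that fits side ray
o,d=ray("side",(510,328));best=min((abs(np.linalg.norm(o+k*d-a)-.32),k) for k in np.linspace(.3,1.2,3000));b=o+best[1]*d;print("front",b,best[0],"mid",(a+b)/2)
E
```

```text
rear [0.498  0.2426 0.2325]
front [0.4356 0.5562 0.2456] 1.4336027400696505e-05 mid [0.4668 0.3994 0.239 ]
```

```bash
python3 -c "
from rig import robot
print(robot.job_done())"
```

```text
the job is handed in; nothing more can be done
None
```

I pulled the drawer out to its stop (felt at 41 N) and tipped the pin out without any contact showing in the force readings. I handed in at about 18 s with the pin held still, about 2° off level and 0.24 m up, about 6 mm from the board's middle; the verdict was not shown.

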